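# Free-run check of a bench rotary positioner

### The arm

A 7-joint arm with a two-finger parallel gripper is mounted at the origin on the work surface. World frame = base frame: x ahead of the robot, y to its left, z up, the work surface at z = 0. Lengths are in m, angles in rad, forces in N, time in s.
With the tool pointing down it reaches from about 0.35 to 0.9 m from the base axis. Payload 8.1 kg.
Tool frame: the origin (TCP) lies between the finger pads, 19 mm behind the fingertips; this is the grasp point; z points along the fingers, y is the line along which they close (so a half turn about z gives the same grasp; the last joint's range is limited). The gripper opens to 92 mm and grips with 3 to 60 N. Pads are 19 mm wide; open, the fingers measure 130 mm over their backs; the gripper's body (75 mm by 190 mm) begins 47 mm behind the grasp point.
Start: joints at [1.196, 0.434, 0.025, 1.573, -0.012, 1.134, -0.075], TCP at [0.168, -0.602, 0.246] pointing down, gripper open.
Joint ranges: [-2.62, 2.62], [-0.44, 2.09], [-1.27, 1.32], [0.08, 2.57], [-1.32, 4.46], [0.12, 2], [-2.74, 2.74]. Speed limits (rad/s): [2.22, 2.22, 3.01, 3.01, 3.14, 3.14, 3.14].

### API

Orientations are given as a rotation vector (axis times angle).
In Python, from cell import observe, cams, job gives the robot as it stands. The module is installed in compiled form; this text tells all that it offers.
- The arm moves only by the tool step_arm, never from a script. Its argument "steps" is a list of rows, each a list of 6 numbers: the shift along the world's x, y, z in mm, then the turn, a rotation vector about the world's x, y, z in rad. In form: [[dx, dy, dz, rx, ry, rz], ...]. A call has 1 to 20 rows; each row shifts and turns the commanded pose from where the row before left it; what a row does not reach is not made up. A row lasts 1/12 s, in which the tool goes at most 41.7 mm and 7.16 degrees, less where a joint would pass 70% of its speed; a pose out of reach is approached as far as the arm can. A call with a gripper value outside its range is refused whole. "gripper" is the opening, from 0 (shut) to 1 (fully open), set as the call begins (left out, the last holds). The fingers move at their own pace and stop on an object; "force" is the grip in N (left out, the last holds). Time passes only in rows, so rows that do not move let the fingers close. It gives the time, the measured TCP pose, the force, the opening and the grip force at its end, in the units of the state.
- observe(): the state, without advancing time (a new reading comes with each control period).
- cams.get_image(name): name is "scene" or "top"; returns the picture (420x560x3 uint8, red, green, blue); there is no depth.
- cams.get_calibration(name): a dict with "fov_y" (degrees; the focal length in pixels is half the picture's height over the tangent of half this angle, whatever the lens; pixels are square), "cx", "cy" (the principal point, pixels), "world_to_cam" (4x4, takes a point from world to camera coordinates). Camera axes: x right, y up, looking along -z (the intrinsics and any distortion apply to the point x, -y, -z); pixel columns grow to the right and rows downward; lengths in m; the calibration is good to about 2 mm. A picture is of the moment at which its call begins. get_calibration takes no time and is no camera call.
- job.sign_off(): hands the job in; it is judged then, once.
The state is a dict: "clock": time; "joints": joint angles; "dq": joint speeds; "joint_efforts": joint torques, N m; "position": TCP position; "ee_rot": TCP orientation; "force": force on the tool from outside, world axes, zero at the start; "ft_torque": the same for the moment, N m; "width": opening from 0.0 (shut) to 1.0 (fully open); "gripper_force": force on a finger pad.
Only numpy, scipy, OpenCV 4.12 (cv2) and the standard library are available. Lean on these libraries where they do the work, as an engineer would, in place of code of your own. Each camera call takes 0.05 s, during which the arm holds its last target. There are 200 camera calls.

### The job

Check that the freshly greased rotary positioner runs free: give its red knob an easy push so that the plate goes round by itself, either way, at about one turn in eight seconds (never faster than one turn in four). While it coasts, follow the knob round with the gripper close above it, fingertips about 25 mm clear of its top and touching nothing, ready to catch it, for at least five seconds without a break. Then catch the plate, bring it gently round until the knob stands at the green home pointer, let go and leave it at rest there, with the other things on the bench undisturbed.

Things in the scene. Friction and masses are not known exactly. Their poses are not given: they have to be found in the camera images.
- positioner: Bench rotary positioner, whole: a fixed grey round foot (diameter 260, 30 high) carrying a freely turning steel plate. Origin: on the bench, on the vertical turning axis; z up. Its own -x points to the green home pointer, a small fixed post on the foot 182 from the axis, 80 high, just outside the plate. Place and yaw differ each time; the foot is fixed to the bench.
- hub (a point): Centre of the plate's top face, on the turning axis, 56 above the bench. The plate is steel, diameter 300, 14 thick. On its middle is bolted a small yellow vise holding an aluminium bracket: all within 66 of the axis and at most 101 above the bench.
- plate (a joint): Angle of the plate (rad, endless), anticlockwise from above; 0 or whole turns = knob at the pointer. Inertia about 0.08 kg m2 (-30 to +40 %), about 6 kg felt at the knob; bearing drag 0.004 N m s/rad + 0.002 N m: a push at 0.8 rad/s runs out in some 20 s. Following counts only while it turns, either way, faster than 0.2 rad/s and nothing touches it.
- knob: Red plastic spinner knob, an upright cylinder of diameter 34, 45 high, that itself spins freely about its own vertical axis on a steel stem (diameter 14) which stands on the plate 115 from the turning axis. Origin: centre of the knob's underside, 106 above the bench.
- knob_top (a point): Centre of the knob's top face, 151 above the bench. When following, the tool point (TCP) belongs straight above this, within 30 mm sideways, and 22 to 90 mm higher (best about 45).
- home_mark (a point): The point where knob_top is when the knob stands exactly at the green home pointer: 115 from the axis on the pointer's side, 151 above the bench. Fixed.
- grease_tin: Blue grease tin with a yellow band, diameter 70, 110 high, standing left of the positioner; origin under its centre. Leave alone.
- bench_file: Flat steel file with a green handle, 310 long, lying on the left of the bench; origin under its middle. Leave alone.
- wire_brush: Hand brush lying on the left; origin under its middle. Leave alone.
- screwdriver: Screwdriver lying on the right; origin under its middle. Leave alone.
- wrench: Steel wrench lying on the right; origin under its middle. Leave alone.

How it is judged:
By the outcome, as a careful person would: the job done as asked, in the order asked, and still so for the second after the job is handed in, with the robot touching nothing.
It also fails if it takes over 67 s, if anything falls off the work surface, if the arm or the gripper's body presses on something with over 40 N, if the wrist force passes 120 N, or if a joint passes its speed limit or range.

## Working session

There is one attempt and no reset: what is moved stays moved. The work goes in short steps, Python scripts to look and compute and a tool call to move; the robot and the scene stay as the last step left them, time stands still between calls to the robot, and variables do not carry over. Pictures are saved under pics/ and viewed, at most 10 in all, crops included, and the job is handed in when it is done.

Besides the shell and the picture viewer there is one more tool, called as name([rows], argument=value, ...), one row to a line, values as JSON. step_arm: Moves the arm, as the interface text tells. Its arguments: {"type":"object","properties":{"steps":{"type":"array","items":{"type":"array","items":{"type":"number"}}},"gripper":{"type":"number"},"force":{"type":"number"}},"required":["steps"]}

```bash
mkdir -p pics
python3 - <<'E'
from cell import observe,cams,job
import cv2
print(observe())
for n in("scene","top"):
    print(n,cams.get_calibration(n))
    cv2.imwrite(f"pics/{n}0.png",cams.get_image(n)[:,:,::-1])
E
```

```text
{'clock': 0.0, 'joints': array([ 1.19644323,  0.43520082,  0.02494597,  1.57410482, -0.01159407,
        1.13399301, -0.07511927]), 'dq': array([ 0.0009405 , -0.00069367, -0.00055323, -0.00059647, -0.00023391,
       -0.00044809, -0.00116234]), 'joint_efforts': array([-4.76921723e-04, -6.67838788e+01,  9.84767787e-01, -3.14464939e+01,
       -6.05554576e-02,  4.26987663e-02,  1.33655763e-04]), 'position': array([ 0.16759265, -0.60160677,  0.24475542]), 'ee_rot': array([-3.11114105e+00, -4.25253526e-01,  5.41436940e-04]), 'force': array([ 0.08186163,  0.78358195, -0.31642264]), 'ft_torque': array([ 0.03432065,  0.02145727, -0.0709561 ]), 'gripper_force': 0.0, 'width': 1.0008527793050657}
scene {'fov_y': 44.812594036411774, 'cx': 285.86818747847826, 'cy': 206.99296909440912, 'world_to_cam': array([[-0.4443496 ,  0.89583538, -0.00569335,  0.16799356],
       [-0.74308565, -0.36501855,  0.56087892,  0.33545377],
       [ 0.500377  ,  0.25345697,  0.82787826, -1.87526563],
       [ 0.        ,  0.        ,  0.        ,  1.        ]])}
top {'fov_y': 43.428194412888665, 'cx': 285.77109686291567, 'cy': 199.89194795968783, 'world_to_cam': array([[ 0.01725353, -0.99977315, -0.01248823,  0.06066608],
       [ 0.99804221,  0.01646999,  0.06033651, -0.48826144],
       [-0.06011714, -0.01350479,  0.99809997, -1.6341452 ],
       [ 0.        ,  0.        ,  0.        ,  1.        ]])}
```

View pics/scene0.png

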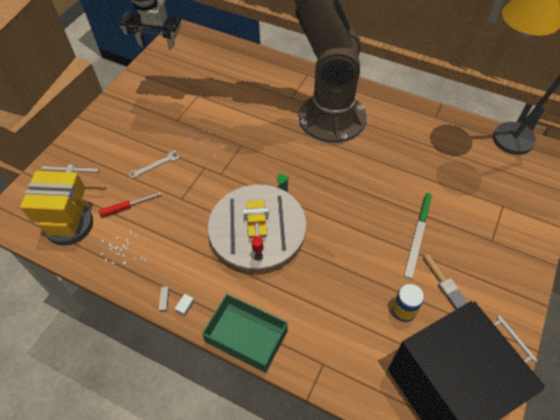

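View pics/top0.png

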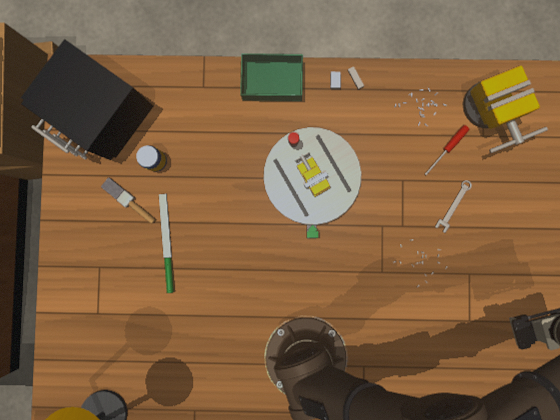

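```bash
cat > h.py <<'E'
import numpy as np, cv2
from cell import observe,cams,job
def ray(n,uv):
    c=cams.get_calibration(n); M=c["world_to_cam"]; f=210/np.tan(np.radians(c["fov_y"]/2))
    uv=np.atleast_2d(np.float64(uv))
    d=np.c_[(uv[:,0]-c["cx"])/f,-(uv[:,1]-c["cy"])/f,-np.ones(len(uv))]@M[:3,:3]
    return -M[:3,:3].T@M[:3,3],d
def plane(n,uv,z):
    o,d=ray(n,uv); return (o+d*((z-o[2])/d[:,2])[:,None])[:,:2]
def circ(p):
    s=np.linalg.lstsq(np.c_[2*p,np.ones(len(p))],(p**2).sum(1),rcond=None)[0]
    r=np.sqrt(s[2]+s[0]**2+s[1]**2); return s[:2],r,np.abs(np.hypot(*(p-s[:2]).T)-r)
def hsv(im): return cv2.cvtColor(im,cv2.COLOR_RGB2HSV)
def red(im,lo=60): h=hsv(im); return (((h[...,0]<8)|(h[...,0]>172))&(h[...,1]>150)&(h[...,2]>lo)).astype(np.uint8)
def green(im): return cv2.inRange(hsv(im),(50,120,40),(80,255,255))//255
def blobs(m,box=None):
    n,l,s,c=cv2.connectedComponentsWithStats(m); return [(c[i].round(1),s[i].tolist()) for i in range(1,n) if s[i,4]>15]
E
python3 - <<'E'
from h import *
for n in("scene","top"):
    im=cv2.imread(f"pics/{n}0.png")[:,:,::-1].copy(); c=cams.get_calibration(n)
    print(n,"cam at",ray(n,[0,0])[0].round(3))
    print(" red",blobs(red(im)));print(" green",blobs(green(im)))
    h=hsv(im); m=((h[...,1]<60)&(h[...,2]>110)).astype(np.uint8)
    k,l,s,cc=cv2.connectedComponentsWithStats(m); i=1+np.argmax(s[1:,4]*((abs(cc[1:,0]-285)<60)&(abs(cc[1:,1]-200)<60)))
    ct=max(cv2.findContours((l==i).astype(np.uint8),0,1)[0],key=len)
    p=cv2.convexHull(ct)[:,0].astype(float)
    # densify hull edges not needed; robust refit
    q=plane(n,p,0.056)
    for _ in range(4):
        ce,r,e=circ(q); q=q[e<max(.003,np.median(e)*2.5)]
    print(" hub",ce,r,len(p),len(q),e.max())
for n,x,y in(("scene",257,230),("top",313,175)):
    im=cv2.imread(f"pics/{n}0.png")
    cv2.imwrite(f"pics/{n}c.png",cv2.resize(im[y-75:y+75,x-75:x+75],None,fx=4,fy=4,interpolation=2))
a,b=cv2.imread("pics/scenec.png"),cv2.imread("pics/topc.png")
cv2.imwrite("pics/c.png",cv2.resize(np.hstack([a,b]),(800,400)))
E
```

```text
scene cam at [1.262 0.447 1.365]
 red [(array([114. , 208.5]), [99, 201, 32, 16, 236]), (array([256.9, 243.5]), [252, 236, 11, 18, 147])]
 green [(array([281.9, 179.1]), [278, 174, 10, 12, 82]), (array([425.1, 207. ]), [420, 194, 11, 27, 149])]
 hub [ 0.56633767 -0.00497965] 0.1488952902320921 44 44 0.002365022407250089
top cam at [0.388 0.047 1.661]
 red [(array([456.3, 138.1]), [444, 125, 25, 27, 235]), (array([293.3, 137.9]), [289, 133, 10, 11, 93])]
 green [(array([168.4, 274.7]), [165, 258, 8, 35, 205])]
 hub [ 0.56134352 -0.01014394] 0.1491528453384392 35 33 0.0013306298402221417
```

View pics/c.png

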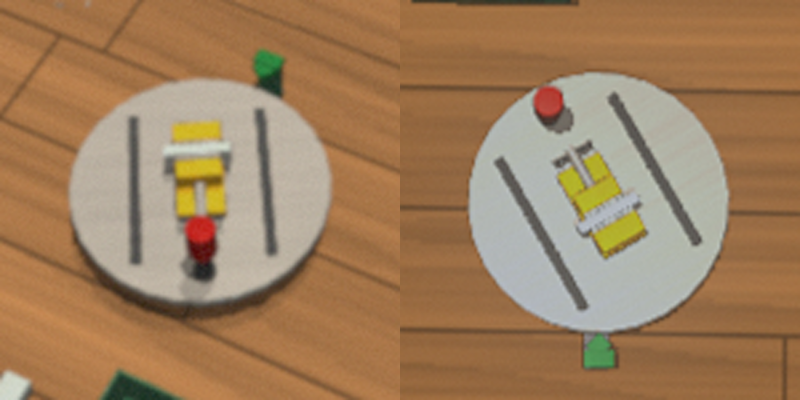

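Run:
```python
from h import *
print("knob",plane("top",[293.3,137.3],.151),plane("scene",[257,239.5],.151))
print("ptr",plane("top",[313,231.5],.08),plane("scene",[282.3,177.3],.08))
im=cams.get_image("top"); g=cv2.inRange(hsv(im),(45,70,40),(85,255,255))//255
print(blobs(g[:,:]))
for hub in([.561,-.010],[.566,-.005],[.563,-.008]):
    for n,uv in(("top",[293.3,137.3]),("scene",[257,239.5])):
        d=plane(n,uv,.151)[0]-hub; p=plane("top",[313,231.5],.08)[0]-hub
        print(hub,n,np.hypot(*d),np.degrees(np.arctan2(d[1],d[0])),"ptr",np.hypot(*p),np.degrees(np.arctan2(p[1],p[0])))
```

```text
knob [[0.66051471 0.04843169]] [[0.66060679 0.05211855]]
ptr [[ 0.38988881 -0.01506615]] [[ 0.3884361  -0.00698866]]
[(array([273.5,  78.4]), [241, 55, 62, 41, 1919]), (array([241.3,  70. ]), [241, 61, 2, 20, 28]), (array([312.1, 232.2]), [307, 225, 11, 13, 110]), (array([168.5, 274.9]), [165, 258, 8, 35, 212])]
[0.561, -0.01] top 0.11540121388057309 30.420020150464364 ptr 0.17118617420015955 -178.30411910322806
[0.561, -0.01] scene 0.11738921582025158 31.949221194336015 ptr 0.17118617420015955 -178.30411910322806
[0.566, -0.005] top 0.10857244662803012 29.480633189645612 ptr 0.17639863848833418 -176.72865189712914
[0.566, -0.005] scene 0.11051232745429887 31.12134792009935 ptr 0.17639863848833418 -176.72865189712914
[0.563, -0.008] top 0.11266611986655287 30.057932061045744 ptr 0.1732553479884174 -177.66256648055875
[0.563, -0.008] scene 0.11463562536263605 31.629992361431203 ptr 0.1732553479884174 -177.66256648055875
```

step_arm([
  [8,10,0,0,0,0],
  [16,20,0,0,0,0],
  [26,34,0,0,0,0],
  [28,38,0,0,0,0],
  [28,38,0,0,0,0],
  [28,38,0,0,0,0],
  [28,38,0,0,0,0],
  [28,38,0,0,0,0],
  [28,38,0,0,0,0],
  [28,38,0,0,0,0],
  [28,38,0,0,0,0],
  [28,38,0,0,0,0],
  [28,38,0,0,0,0],
  [28,38,0,0,0,0],
  [28,38,0,0,0,0],
  [28,38,0,0,0,0],
  [28,38,0,0,0,0],
  [28,38,0,0,0,0],
  [20,24,0,0,0,0],
  [8,10,0,0,0,0],
], gripper=0.7)

```text
clock: 1.82
position: [0.6172, 0.0049, 0.2453]
ee_rot: [-3.109, -0.435, -0.002]
force: [-0.7, 0.5, -0.2]
width: 0.699
gripper_force: 0.0
```

step_arm([
  [11,12,-10,0,0,0],
  [11,12,-10,0,0,0],
  [11,11,-10,0,0,0],
  [11,11,-10,0,0,0],
  [0,0,-5,0,0,0],
  [0,0,0,0,0,0],
  [0,0,0,0,0,0],
])

```text
clock: 2.4
position: [0.659, 0.0434, 0.2004]
ee_rot: [3.112, 0.425, -0.002]
force: [0.1, -0.2, 0.6]
width: 0.698
gripper_force: 0.0
```

Run:
```python
from h import *
print(observe()["position"])
a,b=cams.get_image("scene"),cams.get_image("top")
print(blobs(red(a)),blobs(red(b)))
s=np.hstack([a[140:300,180:340],b[80:240,230:390]])
cv2.imwrite("pics/d.png",cv2.resize(s,(800,400),interpolation=2)[:,:,::-1])
```

```text
[0.65897336 0.04341302 0.20041322]
[(array([114.2, 208.4]), [99, 201, 32, 16, 236]), (array([256.9, 243.9]), [252, 236, 11, 17, 144])] [(array([456.3, 138.2]), [444, 125, 25, 28, 233])]
```

View pics/d.png

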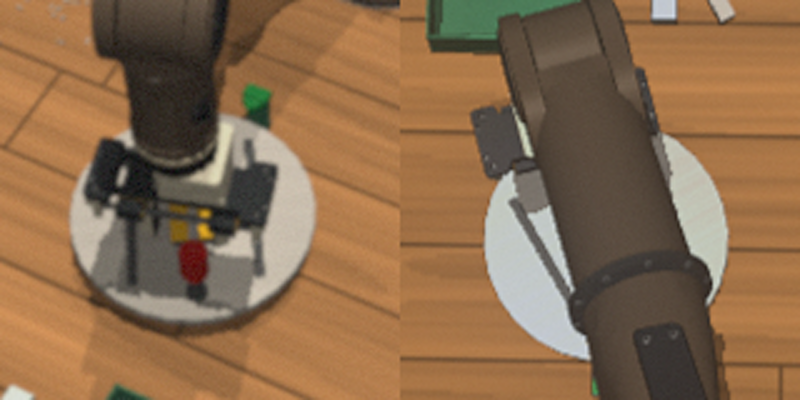

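step_arm([
  [1,4,0,0,0,0],
  [1,4,-5,0,0,0],
  [0,0,-12,0,0,0],
  [0,0,-12,0,0,0],
  [0,0,-12,0,0,0],
  [0,0,-12,0,0,0],
  [0,0,-10,0,0,0],
  [0,0,-5,0,0,0],
  [0,0,0,0,0,0],
  [0,0,0,0,0,0],
])

```text
clock: 3.33
position: [0.6618, 0.0522, 0.1323]
ee_rot: [-3.113, -0.426, 0.001]
force: [-0.3, 0.3, 0.7]
width: 0.7
gripper_force: 0.0
```

```bash
cat >> h.py <<'E'
HUB=np.array([.563,-.008]); R=.115
def knob():
    a=cams.get_image("scene"); t=observe()["clock"]
    m=red(a); m[:,:170]=0; b=blobs(m)
    for c,s in b:
        p=plane("scene",c,.130)[0]; d=p-HUB
        print("knob t",round(t,2),c,s,"xy",p.round(4),"r",np.hypot(*d).round(4),"deg",np.degrees(np.arctan2(d[1],d[0])).round(1))
    return a
def tool():
    s=observe(); d=s["position"][:2]-HUB
    print("tool t",round(s["clock"],2),s["position"].round(4),"r",np.hypot(*d).round(4),"deg",np.degrees(np.arctan2(d[1],d[0])).round(1),"F",s["force"].round(1))
def arc(p0,a0,v,dz=None,ra=R):
    "rows from p0 to points on the circle; a0 deg start, v = mm/row CW along arc"
    a=np.radians(a0)-np.cumsum(v)/1000/ra
    P=np.vstack([p0,HUB+ra*np.c_[np.cos(a),np.sin(a)]])*1000
    P=P.round(1); D=np.diff(P,axis=0)
    dz=np.zeros(len(v)) if dz is None else dz
    print("end deg",np.degrees(a[-1]).round(1)); print([[round(float(x),1),round(float(y),1),float(z),0,0,0] for (x,y),z in zip(D,dz)])
E
python3 - <<'E'
from h import *
knob(); tool()
p=observe()["position"][:2]
d=p-HUB
arc(p,31,[.5,1,1.5,2,2.5,3,3.5,4,4.5,5,5.5,6,6.5,7,7.5,8,8.0,7.5,7,7],[0]*17+[6,10,12])
E
```

```text
knob t 3.38 [257. 239.] [253, 238, 9, 3, 20] xy [0.6488 0.0445] r 0.1006 deg 31.5
knob t 3.38 [257.  247.7] [252, 244, 11, 10, 74] xy [0.6735 0.0578] r 0.1286 deg 30.8
tool t 3.38 [0.6621 0.0522 0.1329] r 0.116 deg 31.3 F [-0.   0.7 -0.2]
end deg -17.6
[[-0.3, -1.4, 0.0, 0, 0, 0], [0.5, -0.9, 0.0, 0, 0, 0], [0.8, -1.3, 0.0, 0, 0, 0], [1.0, -1.7, 0.0, 0, 0, 0], [1.1, -2.2, 0.0, 0, 0, 0], [1.4, -2.7, 0.0, 0, 0, 0], [1.4, -3.2, 0.0, 0, 0, 0], [1.6, -3.7, 0.0, 0, 0, 0], [1.6, -4.2, 0.0, 0, 0, 0], [1.6, -4.7, 0.0, 0, 0, 0], [1.5, -5.3, 0.0, 0, 0, 0], [1.4, -5.8, 0.0, 0, 0, 0], [1.1, -6.4, 0.0, 0, 0, 0], [0.8, -7.0, 0.0, 0, 0, 0], [0.4, -7.5, 0.0, 0, 0, 0], [-0.1, -8.0, 0.0, 0, 0, 0], [-0.7, -7.9, 0.0, 0, 0, 0], [-1.2, -7.5, 6.0, 0, 0, 0], [-1.5, -6.8, 10.0, 0, 0, 0], [-1.9, -6.7, 12.0, 0, 0, 0]]
```

step_arm([
  [-0.3,-1.0,0,0,0,0],
  [0.5,-0.9,0,0,0,0],
  [0.8,-1.3,0,0,0,0],
  [1.0,-1.7,0,0,0,0],
  [1.1,-2.2,0,0,0,0],
  [1.4,-2.7,0,0,0,0],
  [1.4,-3.2,0,0,0,0],
  [1.6,-3.7,0,0,0,0],
  [1.6,-4.2,0,0,0,0],
  [1.6,-4.7,0,0,0,0],
  [1.5,-5.3,0,0,0,0],
  [1.4,-5.8,0,0,0,0],
  [1.1,-6.4,0,0,0,0],
  [0.8,-7.0,0,0,0,0],
  [0.4,-7.5,0,0,0,0],
  [-0.1,-8.0,0,0,0,0],
  [-0.7,-7.9,0,0,0,0],
  [-1.2,-6.8,0,0,0,0],
  [-1.4,-6.2,6,0,0,0],
  [-1.6,-6.0,12,0,0,0],
])

```text
clock: 5.05
position: [0.6716, -0.0412, 0.1497]
ee_rot: [-3.112, -0.425, 0.004]
force: [-0.0, 0.0, -0.1]
width: 0.701
gripper_force: 0.0
```

Run:
```python
from h import *
tool();a=knob();tool()
```

```text
tool t 5.05 [ 0.6716 -0.0412  0.1497] r 0.1135 deg -17.0 F [-0.   0.  -0.1]
knob t 5.1 [229.7 238. ] [224, 231, 12, 15, 137] xy [ 0.6798 -0.026 ] r 0.1182 deg -8.8
tool t 5.1 [ 0.6731 -0.0428  0.1536] r 0.1155 deg -17.5 F [ 0.8 -0.9  2.1]
```

Run:
```python
from h import *
arc(observe()["position"][:2],-17.5,[6]*6)
```

```text
end deg -35.4
[[-2.4, -5.5, 0.0, 0, 0, 0], [-2.2, -5.5, 0.0, 0, 0, 0], [-2.6, -5.5, 0.0, 0, 0, 0], [-2.8, -5.3, 0.0, 0, 0, 0], [-3.1, -5.1, 0.0, 0, 0, 0], [-3.3, -5.0, 0.0, 0, 0, 0]]
```

step_arm([
  [-2.4,-5.5,12,0,0,0],
  [-2.2,-5.5,12,0,0,0],
  [-2.6,-5.5,12,0,0,0],
  [-2.8,-5.3,6,0,0,0],
  [-3.1,-5.1,0,0,0,0],
  [-3.3,-5.0,0,0,0,0],
])

```text
clock: 5.6
position: [0.6562, -0.0728, 0.1931]
ee_rot: [3.112, 0.425, 0.001]
force: [-0.3, 0.1, -0.7]
width: 0.703
gripper_force: 0.0
```

Run:
```python
from h import *
tool();a=knob();tool()
for w in (.65,.75,.85): arc(observe()["position"][:2],-36.5,[w*115/12]*8)
```

```text
tool t 5.6 [ 0.6562 -0.0728  0.1931] r 0.1135 deg -34.8 F [-0.3  0.1 -0.7]
knob t 5.65 [219.5 226.1] [214, 218, 11, 18, 145] xy [ 0.6584 -0.072 ] r 0.1149 deg -33.8
tool t 5.65 [ 0.6552 -0.0743  0.1924] r 0.1136 deg -35.8 F [-0.4 -1.4 -0. ]
end deg -61.3
[[-3.6, -7.0, 0.0, 0, 0, 0], [-4.1, -4.7, 0.0, 0, 0, 0], [-4.3, -4.5, 0.0, 0, 0, 0], [-4.6, -4.2, 0.0, 0, 0, 0], [-4.8, -3.9, 0.0, 0, 0, 0], [-5.0, -3.7, 0.0, 0, 0, 0], [-5.2, -3.5, 0.0, 0, 0, 0], [-5.4, -3.1, 0.0, 0, 0, 0]]
end deg -65.1
[[-4.2, -7.7, 0.0, 0, 0, 0], [-4.8, -5.4, 0.0, 0, 0, 0], [-5.1, -5.0, 0.0, 0, 0, 0], [-5.5, -4.7, 0.0, 0, 0, 0], [-5.7, -4.4, 0.0, 0, 0, 0], [-5.9, -4.0, 0.0, 0, 0, 0], [-6.2, -3.6, 0.0, 0, 0, 0], [-6.5, -3.3, 0.0, 0, 0, 0]]
end deg -69.0
[[-4.8, -8.5, 0.0, 0, 0, 0], [-5.5, -6.0, 0.0, 0, 0, 0], [-6.0, -5.6, 0.0, 0, 0, 0], [-6.3, -5.1, 0.0, 0, 0, 0], [-6.6, -4.7, 0.0, 0, 0, 0], [-7.0, -4.2, 0.0, 0, 0, 0], [-7.2, -3.7, 0.0, 0, 0, 0], [-7.5, -3.2, 0.0, 0, 0, 0]]
```

Run:
```python
from h import *
arc(observe()["position"][:2],-36,[.775*115/12]*14)
```

```text
end deg -87.8
[[-3.7, -7.2, 0.0, 0, 0, 0], [-4.9, -5.5, 0.0, 0, 0, 0], [-5.3, -5.2, 0.0, 0, 0, 0], [-5.6, -4.9, 0.0, 0, 0, 0], [-5.9, -4.5, 0.0, 0, 0, 0], [-6.2, -4.1, 0.0, 0, 0, 0], [-6.4, -3.7, 0.0, 0, 0, 0], [-6.7, -3.3, 0.0, 0, 0, 0], [-6.9, -2.9, 0.0, 0, 0, 0], [-7.0, -2.4, 0.0, 0, 0, 0], [-7.2, -1.9, 0.0, 0, 0, 0], [-7.2, -1.5, 0.0, 0, 0, 0], [-7.4, -1.0, 0.0, 0, 0, 0], [-7.4, -0.5, 0.0, 0, 0, 0]]
```

step_arm([
  [-3.7,-7.2,2,0,0,0],
  [-4.9,-5.5,1.5,0,0,0],
  [-5.3,-5.2,0,0,0,0],
  [-5.6,-4.9,0,0,0,0],
  [-5.9,-4.5,0,0,0,0],
  [-6.2,-4.1,0,0,0,0],
  [-6.4,-3.7,0,0,0,0],
  [-6.7,-3.3,0,0,0,0],
  [-6.9,-2.9,0,0,0,0],
  [-7.0,-2.4,0,0,0,0],
  [-7.2,-1.9,0,0,0,0],
  [-7.2,-1.5,0,0,0,0],
  [-7.4,-1.0,0,0,0,0],
  [-7.4,-0.5,0,0,0,0],
])

```text
clock: 6.82
position: [0.5678, -0.1209, 0.1961]
ee_rot: [3.113, 0.425, 0.0]
force: [-0.1, -0.2, 0.9]
width: 0.7
gripper_force: 0.0
```

Run:
```python
from h import *
tool();a=knob();tool()
arc(observe()["position"][:2],-88.5,[.73*115/12]*18)
```

```text
tool t 6.82 [ 0.5678 -0.1209  0.1961] r 0.113 deg -87.6 F [-0.1 -0.2  0.9]
knob t 6.87 [219.2 199.2] [214, 192, 11, 16, 145] xy [ 0.5777 -0.1206] r 0.1136 deg -82.5
tool t 6.87 [ 0.5665 -0.121   0.196 ] r 0.1131 deg -88.2 F [-2.4 -0.1 -0.2]
end deg -151.2
[[-7.5, -1.9, 0.0, 0, 0, 0], [-7.0, 0.4, 0.0, 0, 0, 0], [-6.9, 0.9, 0.0, 0, 0, 0], [-6.9, 1.3, 0.0, 0, 0, 0], [-6.8, 1.7, 0.0, 0, 0, 0], [-6.6, 2.1, 0.0, 0, 0, 0], [-6.5, 2.6, 0.0, 0, 0, 0], [-6.4, 2.9, 0.0, 0, 0, 0], [-6.2, 3.3, 0.0, 0, 0, 0], [-5.9, 3.6, 0.0, 0, 0, 0], [-5.8, 4.1, 0.0, 0, 0, 0], [-5.4, 4.3, 0.0, 0, 0, 0], [-5.2, 4.7, 0.0, 0, 0, 0], [-4.9, 5.0, 0.0, 0, 0, 0], [-4.6, 5.3, 0.0, 0, 0, 0], [-4.3, 5.5, 0.0, 0, 0, 0], [-3.9, 5.8, 0.0, 0, 0, 0], [-3.5, 6.1, 0.0, 0, 0, 0]]
```

Run:
```python
from h import *
arc(observe()["position"][:2],-87.8,np.linspace(5.5,5,16))
```

```text
end deg -129.7
[[-4.6, -2.0, 0.0, 0, 0, 0], [-5.4, 0.2, 0.0, 0, 0, 0], [-5.5, 0.4, 0.0, 0, 0, 0], [-5.3, 0.7, 0.0, 0, 0, 0], [-5.3, 0.9, 0.0, 0, 0, 0], [-5.2, 1.2, 0.0, 0, 0, 0], [-5.1, 1.4, 0.0, 0, 0, 0], [-5.0, 1.6, 0.0, 0, 0, 0], [-4.9, 1.9, 0.0, 0, 0, 0], [-4.8, 2.0, 0.0, 0, 0, 0], [-4.7, 2.3, 0.0, 0, 0, 0], [-4.5, 2.4, 0.0, 0, 0, 0], [-4.4, 2.6, 0.0, 0, 0, 0], [-4.2, 2.8, 0.0, 0, 0, 0], [-4.1, 3.0, 0.0, 0, 0, 0], [-3.9, 3.1, 0.0, 0, 0, 0]]
```

step_arm([
  [-4.6,-2.0,0,0,0,0],
  [-5.4,0.2,0,0,0,0],
  [-5.5,0.4,0,0,0,0],
  [-5.3,0.7,0,0,0,0],
  [-5.3,0.9,0,0,0,0],
  [-5.2,1.2,0,0,0,0],
  [-5.1,1.4,0,0,0,0],
  [-5.0,1.6,0,0,0,0],
  [-4.9,1.9,0,0,0,0],
  [-4.8,2.0,0,0,0,0],
  [-4.7,2.3,0,0,0,0],
  [-4.5,2.4,0,0,0,0],
])

```text
clock: 7.87
position: [0.5077, -0.1075, 0.196]
ee_rot: [3.113, 0.426, -0.0]
force: [0.3, 0.2, -0.1]
width: 0.7
gripper_force: 0.0
```

Run:
```python
from h import *
tool();a=knob();tool()
arc(observe()["position"][:2],-119.5,np.linspace(6,5.6,14))
```

```text
tool t 7.87 [ 0.5077 -0.1075  0.196 ] r 0.1139 deg -119.0 F [ 0.3  0.2 -0.1]
knob t 7.92 [235.3 183.6] [230, 176, 12, 17, 151] xy [ 0.5065 -0.1063] r 0.1133 deg -119.9
tool t 7.92 [ 0.507 -0.107  0.196] r 0.1138 deg -119.5 F [-1.1  0.2  0.6]
end deg -160.0
[[-5.8, 2.0, 0.0, 0, 0, 0], [-4.9, 3.3, 0.0, 0, 0, 0], [-4.8, 3.6, 0.0, 0, 0, 0], [-4.5, 3.8, 0.0, 0, 0, 0], [-4.3, 4.0, 0.0, 0, 0, 0], [-4.1, 4.2, 0.0, 0, 0, 0], [-3.8, 4.3, 0.0, 0, 0, 0], [-3.6, 4.6, 0.0, 0, 0, 0], [-3.4, 4.6, 0.0, 0, 0, 0], [-3.1, 4.9, 0.0, 0, 0, 0], [-2.8, 4.9, 0.0, 0, 0, 0], [-2.6, 5.0, 0.0, 0, 0, 0], [-2.3, 5.2, 0.0, 0, 0, 0], [-2.0, 5.2, 0.0, 0, 0, 0]]
```

step_arm([
  [-5.8,2.0,0,0,0,0],
  [-4.9,3.3,0,0,0,0],
  [-4.8,3.6,0,0,0,0],
  [-4.5,3.8,0,0,0,0],
  [-4.3,4.0,0,0,0,0],
  [-4.1,4.2,0,0,0,0],
  [-3.8,4.3,0,0,0,0],
  [-3.5,4.4,0,0,0,0],
  [-3.2,4.4,0,0,0,0],
  [-2.9,4.6,0,0,0,0],
  [-2.6,4.6,0,0,0,0],
  [-2.3,4.6,0,0,0,0],
  [-2.0,4.6,0,0,0,0],
  [-1.7,4.6,0,0,0,0],
])

```text
clock: 9.08
position: [0.4577, -0.0503, 0.1961]
ee_rot: [3.113, 0.426, 0.0]
force: [0.3, -1.0, 0.3]
width: 0.704
gripper_force: 0.0
```

Run:
```python
from h import *
tool();a=knob();tool()
arc(observe()["position"][:2],-157,np.linspace(4.8,4.5,12))
```

```text
tool t 9.08 [ 0.4577 -0.0503  0.1961] r 0.1135 deg -158.1 F [ 0.3 -1.   0.3]
knob t 9.13 [258.2 178.4] [253, 171, 11, 17, 143] xy [ 0.4585 -0.0534] r 0.1139 deg -156.5
tool t 9.13 [ 0.4574 -0.0494  0.1961] r 0.1134 deg -158.6 F [-0.1  0.8  0.3]
end deg -184.8
[[-2.0, 0.9, 0.0, 0, 0, 0], [-1.6, 4.5, 0.0, 0, 0, 0], [-1.4, 4.6, 0.0, 0, 0, 0], [-1.2, 4.5, 0.0, 0, 0, 0], [-1.0, 4.6, 0.0, 0, 0, 0], [-0.8, 4.6, 0.0, 0, 0, 0], [-0.7, 4.6, 0.0, 0, 0, 0], [-0.4, 4.6, 0.0, 0, 0, 0], [-0.2, 4.6, 0.0, 0, 0, 0], [-0.1, 4.5, 0.0, 0, 0, 0], [0.1, 4.5, 0.0, 0, 0, 0], [0.3, 4.5, 0.0, 0, 0, 0]]
```

step_arm([
  [-2.0,2.5,0,0,0,0],
  [-1.6,4.3,0,0,0,0],
  [-1.4,4.4,0,0,0,0],
  [-1.2,4.3,0,0,0,0],
  [-1.0,4.4,0,0,0,0],
  [-0.8,4.4,0,0,0,0],
  [-0.7,4.4,0,0,0,0],
  [-0.4,4.4,0,0,0,0],
  [-0.2,4.4,0,0,0,0],
  [0,4.3,0,0,0,0],
  [0.1,4.2,0,0,0,0],
  [0.3,4.2,0,0,0,0],
])

```text
clock: 10.13
position: [0.449, -0.0002, 0.196]
ee_rot: [3.113, 0.425, -0.0]
force: [-0.0, -0.6, 0.3]
width: 0.702
gripper_force: 0.0
```

Run:
```python
from h import *
tool();a=knob();tool()
arc(observe()["position"][:2],-184,np.linspace(3.9,3.3,14))
```

```text
tool t 10.13 [ 4.49e-01 -2.00e-04  1.96e-01] r 0.1143 deg 176.1 F [-0.  -0.6  0.3]
knob t 10.18 [274.4 182.1] [269, 174, 11, 18, 141] xy [ 0.4493 -0.0026] r 0.1138 deg 177.3
tool t 10.18 [0.4491 0.0007 0.1961] r 0.1143 deg 175.6 F [0.1 1.2 0.5]
end deg -209.1
[[-0.5, 3.2, 0.0, 0, 0, 0], [0.5, 3.8, 0.0, 0, 0, 0], [0.6, 3.8, 0.0, 0, 0, 0], [0.7, 3.7, 0.0, 0, 0, 0], [0.8, 3.6, 0.0, 0, 0, 0], [0.9, 3.6, 0.0, 0, 0, 0], [1.0, 3.5, 0.0, 0, 0, 0], [1.1, 3.4, 0.0, 0, 0, 0], [1.2, 3.3, 0.0, 0, 0, 0], [1.3, 3.2, 0.0, 0, 0, 0], [1.3, 3.2, 0.0, 0, 0, 0], [1.5, 3.1, 0.0, 0, 0, 0], [1.5, 2.9, 0.0, 0, 0, 0], [1.5, 2.9, 0.0, 0, 0, 0]]
```

step_arm([
  [-0.5,3.2,0,0,0,0],
  [0.5,3.8,0,0,0,0],
  [0.6,3.8,0,0,0,0],
  [0.7,3.7,0,0,0,0],
  [0.8,3.6,0,0,0,0],
  [0.9,3.6,0,0,0,0],
  [1.0,3.5,0,0,0,0],
  [1.1,3.4,0,0,0,0],
  [1.2,3.3,0,0,0,0],
  [1.2,3.1,0,0,0,0],
  [1.3,3.0,0,0,0,0],
  [1.4,2.9,0,0,0,0],
  [1.4,2.8,0,0,0,0],
  [1.4,2.7,0,0,0,0],
])

```text
clock: 11.35
position: [0.4621, 0.046, 0.196]
ee_rot: [3.113, 0.425, -0.0]
force: [-0.8, 0.1, 0.3]
width: 0.696
gripper_force: 0.0
```

Run:
```python
from h import *
tool();a=knob();tool()
arc(observe()["position"][:2],-208,np.linspace(3.0,2.2,14))
```

```text
tool t 11.35 [0.4621 0.046  0.196 ] r 0.1145 deg 151.8 F [-0.8  0.1  0.3]
knob t 11.4 [287.  191.2] [282, 184, 10, 17, 131] xy [0.463  0.0467] r 0.114 deg 151.3
tool t 11.4 [0.4624 0.0466 0.1961] r 0.1145 deg 151.5 F [ 0.2 -0.   0.3]
end deg -226.1
[[0.5, 2.0, 0.0, 0, 0, 0], [1.5, 2.6, 0.0, 0, 0, 0], [1.5, 2.4, 0.0, 0, 0, 0], [1.5, 2.4, 0.0, 0, 0, 0], [1.6, 2.2, 0.0, 0, 0, 0], [1.6, 2.2, 0.0, 0, 0, 0], [1.6, 2.1, 0.0, 0, 0, 0], [1.6, 2.0, 0.0, 0, 0, 0], [1.6, 2.0, 0.0, 0, 0, 0], [1.6, 1.8, 0.0, 0, 0, 0], [1.6, 1.8, 0.0, 0, 0, 0], [1.6, 1.7, 0.0, 0, 0, 0], [1.5, 1.6, 0.0, 0, 0, 0], [1.6, 1.5, 0.0, 0, 0, 0]]
```

step_arm([
  [1.0,2.8,-8,0,0,0],
  [1.5,2.6,-10,0,0,0],
  [1.5,2.6,-11,0,0,0],
  [1.5,2.5,-11,0,0,0],
  [1.6,2.4,-11,0,0,0],
  [1.6,2.3,-9,0,0,0],
  [1.6,2.2,-5,0,0,0],
])

```text
clock: 11.98
position: [0.4716, 0.0633, 0.1293]
ee_rot: [-3.113, -0.426, 0.003]
force: [-0.2, -0.3, 0.2]
width: 0.7
gripper_force: 0.0
```

Run:
```python
from h import *
tool();a=knob();tool()
cv2.imwrite("pics/e.png",cv2.resize(a[120:280,180:340],(600,600),interpolation=2)[:,:,::-1])
arc(observe()["position"][:2],-219.5,np.r_[np.linspace(2.7,0,12)])
```

```text
tool t 11.98 [0.4716 0.0633 0.1293] r 0.1159 deg 142.0 F [-0.2 -0.3  0.2]
knob t 12.03 [290.8 198.7] [287, 194, 9, 12, 87] xy [0.4826 0.069 ] r 0.1113 deg 136.2
tool t 12.03 [0.4718 0.0637 0.1291] r 0.1161 deg 141.8 F [0.2 0.3 0.2]
end deg -227.6
[[4.2, 3.5, 0.0, 0, 0, 0], [1.6, 1.9, 0.0, 0, 0, 0], [1.5, 1.6, 0.0, 0, 0, 0], [1.4, 1.4, 0.0, 0, 0, 0], [1.2, 1.2, 0.0, 0, 0, 0], [1.0, 1.1, 0.0, 0, 0, 0], [0.9, 0.8, 0.0, 0, 0, 0], [0.7, 0.7, 0.0, 0, 0, 0], [0.6, 0.5, 0.0, 0, 0, 0], [0.3, 0.3, 0.0, 0, 0, 0], [0.2, 0.2, 0.0, 0, 0, 0], [0.0, 0.0, 0.0, 0, 0, 0]]
```

View pics/e.png

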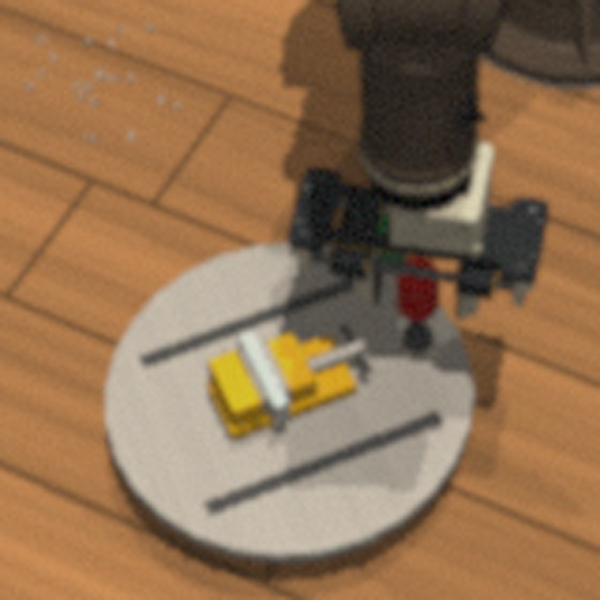

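step_arm([
  [2.0,2.3,0,0,0,0],
  [1.9,2.2,0,0,0,0],
  [1.8,1.9,0,0,0,0],
  [1.7,1.7,0,0,0,0],
  [1.6,1.5,0,0,0,0],
  [1.4,1.3,0,0,0,0],
  [1.2,1.1,0,0,0,0],
  [1.0,0.8,0,0,0,0],
  [0.8,0.6,0,0,0,0],
  [0.6,0.4,0,0,0,0],
  [0.3,0.2,0,0,0,0],
  [0,0,0,0,0,0],
  [0,0,0,0,0,0],
], gripper=0.2, force=8)

```text
clock: 13.12
position: [0.4867, 0.0778, 0.1314]
ee_rot: [-3.112, -0.426, -0.001]
force: [-1.8, 1.5, 5.7]
width: 0.367
gripper_force: 8.0
```

Run:
```python
from h import *
s=observe();print(s["width"],s["gripper_force"])
tool();a=knob();tool()
# top-view slots for plate angle, as cross-check
b=cams.get_image("top")
cv2.imwrite("pics/f.png",cv2.resize(np.hstack([a[120:280,180:340],b[90:250,230:390]]),(800,400),interpolation=2)[:,:,::-1])
```

```text
0.3670125028107405 8.000814467668533
tool t 13.12 [0.4867 0.0778 0.1314] r 0.1148 deg 131.7 F [-1.8  1.5  5.7]
knob t 13.17 [292.9 203.9] [288, 199, 11, 12, 103] xy [0.4967 0.0827] r 0.1124 deg 126.2
tool t 13.17 [0.4866 0.0778 0.1314] r 0.1148 deg 131.7 F [-1.1  2.7  6.1]
```

View pics/f.png

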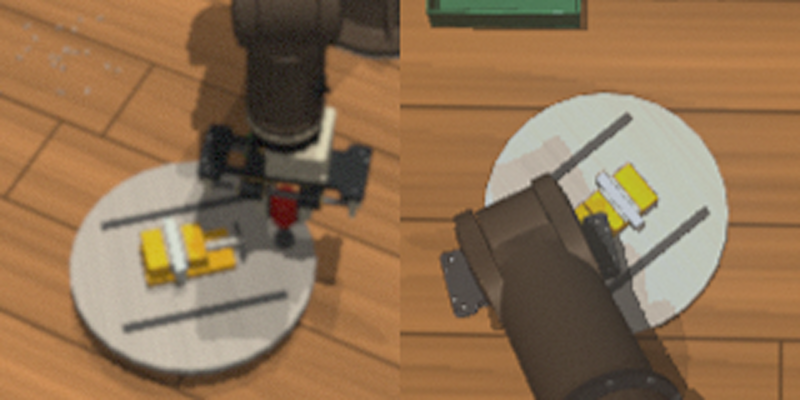

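Run:
```python
from h import *
v=np.r_[np.linspace(.5,3,6),np.full(26,2.95),np.linspace(2.6,.4,6)]
v*= np.radians(180-131.7)*114.8/v.sum()
p=observe()["position"][:2]
arc(p,131.7,-v,ra=.1148)
```

```text
end deg 180.0
[[-0.3, -0.3, 0.0, 0, 0, 0], [-0.8, -0.7, 0.0, 0, 0, 0], [-1.1, -1.0, 0.0, 0, 0, 0], [-1.4, -1.4, 0.0, 0, 0, 0], [-1.8, -1.8, 0.0, 0, 0, 0], [-2.1, -2.2, 0.0, 0, 0, 0], [-2.0, -2.2, 0.0, 0, 0, 0], [-2.0, -2.2, 0.0, 0, 0, 0], [-1.8, -2.3, 0.0, 0, 0, 0], [-1.9, -2.3, 0.0, 0, 0, 0], [-1.7, -2.4, 0.0, 0, 0, 0], [-1.7, -2.5, 0.0, 0, 0, 0], [-1.6, -2.4, 0.0, 0, 0, 0], [-1.6, -2.6, 0.0, 0, 0, 0], [-1.5, -2.5, 0.0, 0, 0, 0], [-1.5, -2.6, 0.0, 0, 0, 0], [-1.3, -2.7, 0.0, 0, 0, 0], [-1.3, -2.6, 0.0, 0, 0, 0], [-1.3, -2.7, 0.0, 0, 0, 0], [-1.1, -2.8, 0.0, 0, 0, 0], [-1.1, -2.7, 0.0, 0, 0, 0], [-1.0, -2.8, 0.0, 0, 0, 0], [-1.0, -2.8, 0.0, 0, 0, 0], [-0.8, -2.8, 0.0, 0, 0, 0], [-0.8, -2.9, 0.0, 0, 0, 0], [-0.8, -2.9, 0.0, 0, 0, 0], [-0.6, -2.9, 0.0, 0, 0, 0], [-0.6, -2.9, 0.0, 0, 0, 0], [-0.5, -2.9, 0.0, 0, 0, 0], [-0.4, -3.0, 0.0, 0, 0, 0], [-0.4, -2.9, 0.0, 0, 0, 0], [-0.2, -3.0, 0.0, 0, 0, 0], [-0.2, -2.6, 0.0, 0, 0, 0], [-0.1, -2.1, 0.0, 0, 0, 0], [-0.1, -1.8, 0.0, 0, 0, 0], [0.0, -1.3, 0.0, 0, 0, 0], [0.0, -0.8, 0.0, 0, 0, 0], [0.0, -0.4, 0.0, 0, 0, 0]]
```

step_arm([
  [-0.3,-0.3,0,0,0,0],
  [-0.8,-0.7,0,0,0,0],
  [-1.1,-1.0,0,0,0,0],
  [-1.4,-1.4,0,0,0,0],
  [-1.8,-1.8,0,0,0,0],
  [-2.1,-2.2,0,0,0,0],
  [-2.0,-2.2,0,0,0,0],
  [-2.0,-2.2,0,0,0,0],
  [-1.8,-2.3,0,0,0,0],
  [-1.9,-2.3,0,0,0,0],
  [-1.7,-2.4,0,0,0,0],
  [-1.7,-2.5,0,0,0,0],
  [-1.6,-2.4,0,0,0,0],
  [-1.6,-2.6,0,0,0,0],
  [-1.5,-2.5,0,0,0,0],
  [-1.5,-2.6,0,0,0,0],
  [-1.3,-2.7,0,0,0,0],
  [-1.3,-2.6,0,0,0,0],
  [-1.3,-2.7,0,0,0,0],
  [-1.1,-2.8,0,0,0,0],
])

```text
clock: 14.88
position: [0.4554, 0.0356, 0.1313]
ee_rot: [-3.112, -0.427, 0.003]
force: [-8.0, 3.9, 14.0]
width: 0.369
gripper_force: 8.0
```

step_arm([
  [-1.1,-2.7,0,0,0,0],
  [-1.0,-2.8,0,0,0,0],
  [-1.0,-2.8,0,0,0,0],
  [-0.8,-2.8,0,0,0,0],
  [-0.8,-2.9,0,0,0,0],
  [-0.8,-2.9,0,0,0,0],
  [-0.6,-2.9,0,0,0,0],
  [-0.6,-2.9,0,0,0,0],
  [-0.5,-2.9,0,0,0,0],
  [-0.4,-3.0,0,0,0,0],
  [-0.4,-2.9,0,0,0,0],
  [-0.2,-3.0,0,0,0,0],
  [-0.2,-2.6,0,0,0,0],
  [-0.1,-2.1,0,0,0,0],
  [-0.1,-1.8,0,0,0,0],
  [0,-1.3,0,0,0,0],
  [0,-0.8,0,0,0,0],
  [0,-0.4,0,0,0,0],
  [0,0,0,0,0,0],
  [0,0,0,0,0,0],
])

```text
clock: 16.55
position: [0.4463, -0.009, 0.131]
ee_rot: [3.112, 0.425, -0.005]
force: [-7.9, -0.4, 10.8]
width: 0.363
gripper_force: 8.0
```

Run:
```python
from h import *
s=observe();print(s["width"],s["gripper_force"])
tool();a=knob();b=cams.get_image("top")
cv2.imwrite("pics/g.png",cv2.resize(np.hstack([a[120:280,180:340],b[100:260,230:390]]),(800,400),interpolation=2)[:,:,::-1])
```

```text
0.36322823533221776 8.0007454007864
tool t 16.55 [ 0.4463 -0.009   0.131 ] r 0.1167 deg -179.5 F [-7.9 -0.4 10.8]
knob t 16.6 [272.9 183.6] [268, 178, 10, 13, 98] xy [ 0.4564 -0.0041] r 0.1067 deg 177.9
```

View pics/g.png

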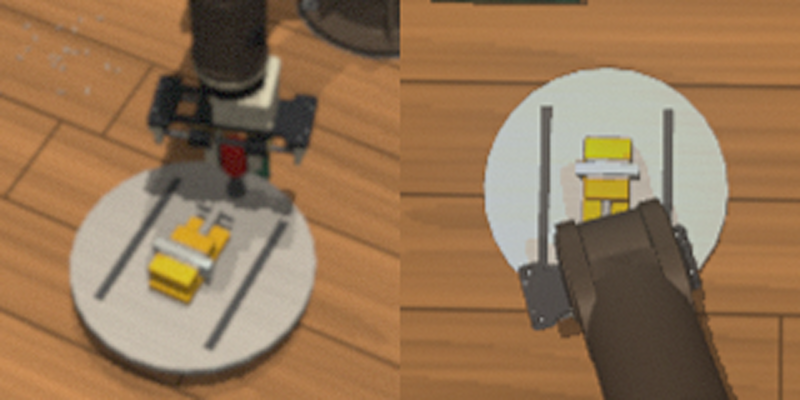

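step_arm([
  [0,0,0,0,0,0],
  [0,0,0,0,0,0],
  [0,0,0,0,0,0],
  [0,0,0,0,0,0],
  [0,0,0,0,0,0],
  [0,0,8,0,0,0],
  [0,0,15,0,0,0],
  [0,0,15,0,0,0],
  [0,0,15,0,0,0],
  [0,0,15,0,0,0],
  [0,0,15,0,0,0],
  [0,0,15,0,0,0],
], gripper=0.7)

```text
clock: 17.65
position: [0.4481, -0.0084, 0.2304]
ee_rot: [3.113, 0.426, 0.001]
force: [-0.1, 0.6, -0.1]
width: 0.696
gripper_force: 0.0
```

Run:
```python
from h import *
tool();knob()
b=cams.get_image("top")
a=knob();b=cams.get_image("top")
cv2.imwrite("pics/h_s.png",a[:,:,::-1]);cv2.imwrite("pics/h_t.png",b[:,:,::-1])
print("green",blobs(cv2.inRange(hsv(a),(45,70,40),(85,255,255))//255))
# slots in the top view: dark elongated blobs
g=hsv(b); m=cv2.inRange(g,(0,0,50),(180,90,115))//255; 
M=np.zeros_like(m); cv2.circle(M,(313,175),46,1,-1); 
k,l,s,c=cv2.connectedComponentsWithStats(m*M)
for i in range(1,k):
    if s[i,4]>60:
        p=np.argwhere(l==i)[:,::-1].astype(float); q=plane("top",p,.056); q-=q.mean(0)
        u,sv,vt=np.linalg.svd(q,full_matrices=False); print(s[i],"slot dir",np.degrees(np.arctan2(vt[0,1],vt[0,0]))%180,sv)
```

```text
tool t 17.65 [ 0.4481 -0.0084  0.2304] r 0.1149 deg -179.8 F [-0.1  0.6 -0.1]
knob t 17.7 [273.2 181.7] [268, 174, 11, 17, 140] xy [ 0.4496 -0.0066] r 0.1134 deg 179.3
knob t 17.8 [273.2 181.8] [268, 174, 11, 17, 141] xy [ 0.4499 -0.0064] r 0.1131 deg 179.2
green [(array([283. , 181.2]), [279, 174, 9, 16, 106]), (array([425. , 207.2]), [419, 193, 12, 28, 165]), (array([245.1, 331.9]), [203, 295, 84, 76, 3732])]
[ 278  143   73   79 2455] slot dir 99.10129494648913 [2.75704525 2.31443106]
```

step_arm([
  [0,0,15,0,0,0],
  [0,-10,15,0,0,0],
  [0,-20,10,0,0,0],
  [0,-25,0,0,0,0],
  [0,-28,0,0,0,0],
  [0,-28,0,0,0,0],
  [0,-28,0,0,0,0],
  [0,-28,0,0,0,0],
  [-5,-28,0,0,0,0],
  [-5,-28,0,0,0,0],
  [-10,-28,0,0,0,0],
  [-10,-28,0,0,0,0],
  [-10,-28,0,0,0,0],
  [-10,-28,0,0,0,0],
  [-5,-20,0,0,0,0],
  [0,-10,0,0,0,0],
])

```text
clock: 19.18
position: [0.3907, -0.3764, 0.2679]
ee_rot: [-3.113, -0.419, 0.004]
force: [0.2, 0.9, 0.5]
width: 0.699
gripper_force: 0.0
```

```bash
cat > m.py <<'E'
from h import *
tool();a=knob();b=cams.get_image("top")
hub=np.array([.5613,-.0101])
G=lambda im:blobs(cv2.inRange(hsv(im),(45,70,40),(85,255,255))//255)
print("scene green",G(a)); print("top green",G(b)," red",blobs(red(b)))
g=hsv(b); m=cv2.inRange(g,(0,0,30),(180,110,125))//255
M=np.zeros_like(m); cv2.circle(M,(313,175),44,1,-1)
k,l,s,c=cv2.connectedComponentsWithStats(m*M)
for i in range(1,k):
    if s[i,4]>60:
        p=np.argwhere(l==i)[:,::-1].astype(float); q=plane("top",p,.056); q-=q.mean(0)
        u,sv,vt=np.linalg.svd(q,full_matrices=False); print(s[i],"slot dir",np.degrees(np.arctan2(vt[0,1],vt[0,0]))%180,sv)
cv2.imwrite("pics/m%d.png"%(observe()["clock"]*100),cv2.resize(np.hstack([a[140:240,220:320],b[160:260,260:360]]),(800,400),interpolation=2)[:,:,::-1])
E
python3 m.py; ls pics
```

```text
tool t 19.18 [ 0.3907 -0.3764  0.2679] r 0.4067 deg -115.1 F [0.2 0.9 0.5]
knob t 19.23 [273.3 181.3] [268, 174, 11, 17, 135] xy [ 0.4481 -0.007 ] r 0.1149 deg 179.5
scene green [(array([283., 181.]), [279, 174, 9, 16, 103]), (array([425. , 207.2]), [419, 193, 12, 29, 167]), (array([245.1, 331.8]), [203, 295, 84, 76, 3732])]
top green [(array([273.5,  78.4]), [241, 54, 62, 42, 1907]), (array([241.4,  68.6]), [241, 58, 2, 23, 33]), (array([312.1, 232.2]), [307, 225, 11, 13, 110]), (array([168.5, 274.9]), [165, 258, 8, 35, 213])]  red [(array([456.5, 138. ]), [444, 125, 25, 27, 233]), (array([312.2, 211.8]), [307, 207, 11, 11, 93])]
[286 143   4  65 208] slot dir 179.73479119685283 [0.80743712 0.04042379]
[335 144   4  65 214] slot dir 179.4613351609366 [0.8076408  0.04217609]
c.png
d.png
e.png
f.png
g.png
h_s.png
h_t.png
m1928.png
scene0.png
scenec.png
top0.png
topc.png
```

```bash
cat > n.py <<'E'
from h import *
def hubfit(n,im):
    h=hsv(im); m=((h[...,1]<60)&(h[...,2]>110)).astype(np.uint8)
    k,l,s,cc=cv2.connectedComponentsWithStats(m); i=1+np.argmax(s[1:,4]*((abs(cc[1:,0]-285)<60)&(abs(cc[1:,1]-200)<60)))
    ct=max(cv2.findContours((l==i).astype(np.uint8),0,1)[0],key=len)
    p=ct[:,0].astype(float); q=plane(n,p,.056); 
    c0=circ(plane(n,cv2.convexHull(ct)[:,0].astype(float),.056))[0]
    for t in(.006,.004,.003,.003):
        r=np.hypot(*(q-c0).T); c0=circ(q[abs(r-.1485)<t])[0]
    return c0,(abs(np.hypot(*(q-c0).T)-.1485)<.003).sum()
D=lambda p,h:(np.degrees(np.arctan2(*(p-h)[::-1]))%360).round(2)
for n in("top","scene"):
    im=cams.get_image(n); hub,k=hubfit(n,im)
    R=[c for c,s in blobs(red(im)) if 250<c[0]<330 and 160<c[1]<240][0]
    Gm=[c for c,s in blobs(cv2.inRange(hsv(im),(45,70,40),(85,255,255))//255) if 250<c[0]<330 and 160<c[1]<250][0]
    kz,pz=(.148,.066) if n=="top" else (.130,.065)
    K=plane(n,R,kz)[0];P=plane(n,Gm,pz)[0]
    print(n,"hub",hub.round(4),k,"knob",K.round(4),np.hypot(*(K-hub)).round(4),D(K,hub),"ptr",P.round(4),np.hypot(*(P-hub)).round(4),D(P,hub))
E
python3 n.py
```

```text
top hub [ 0.5614 -0.0102] 269 knob [ 0.4465 -0.0096] 0.1149 179.72 ptr [ 0.3878 -0.0129] 0.1737 180.91
scene hub [ 0.5666 -0.005 ] 237 knob [ 0.4484 -0.0068] 0.1182 180.86 ptr [ 0.3905 -0.0036] 0.176 179.54
```

View pics/m1928.png

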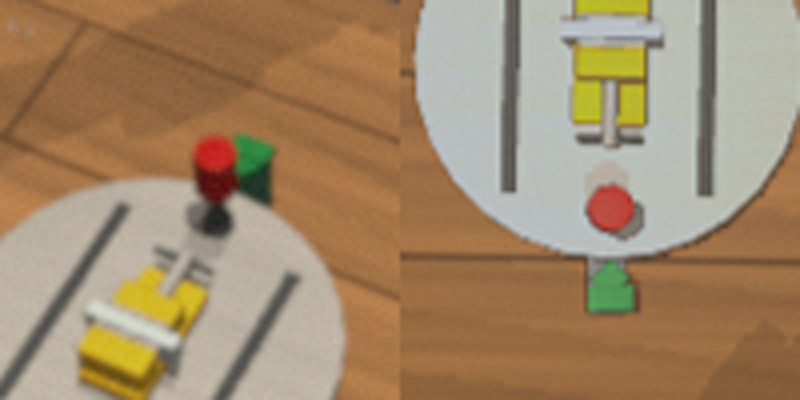

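```bash
python3 n.py | cut -c1-90; python3 -c "
from cell import job
print(job.sign_off())"
```

```text
top hub [ 0.5613 -0.0101] 270 knob [ 0.4465 -0.0096] 0.1148 179.74 ptr [ 0.3878 -0.0129] 0
scene hub [ 0.5665 -0.005 ] 241 knob [ 0.4481 -0.007 ] 0.1184 180.96 ptr [ 0.3905 -0.0036]
the job is handed in; nothing more can be done
None
```

I pushed the plate to about 0.79 rad/s (one turn in 8 s) and followed the knob for about 6 s without a break. I then caught it, brought it back to the home pointer (within about 1° by the cameras) and left it at rest with the arm clear; the job is handed in, and its verdict was not shown.

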